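# Hang the head magnifier on its rail and close the keeper

## Robot

A 6-joint arm with a two-finger parallel gripper is mounted at the origin on the work surface. World frame = base frame: x ahead of the robot, y to its left, z up, the work surface at z = 0. Lengths are in m, angles in rad, forces in N, time in s.
With the tool pointing down it reaches from about 0.325 to 0.75 m from the base axis. Payload 7.6 kg.
Tool frame: the origin (TCP) lies at the very end of the fingers, on their centre line; the grasp point (between the pads) lies 19 mm behind it (robot.grasp_offset is the distance from the TCP to the grasp point, in m); z points along the fingers, y is the line along which they close (so a half turn about z gives the same grasp; the last joint's range is limited). The gripper opens to 85 mm and grips with 20 to 120 N. Pads are 22 mm wide; open, the fingers measure 114 mm over their backs; the gripper's body (76 mm by 85 mm) begins 54 mm behind the grasp point. The pads swing forward as they close: fully open they stand 13 mm farther back than shut.
Start: joints at [-1.247, 0.052, 1.401, -0, 1.689, -0.07], TCP at [0.201, -0.485, 0.231] pointing down, gripper open.
Joint ranges: [-2.9, 2.9], [-0.91, 2.17], [0.12, 2.37], [-1.06, 4.2], [0.26, 2.73], [-2.93, 2.93]. Speed limits (rad/s): [2.57, 2.57, 3.01, 3.14, 3.14, 3.14].

## Interface

Orientations are given as [roll, pitch, yaw] about the fixed x, y, z axes, in that order (R = Rz(yaw) Ry(pitch) Rx(roll)).
In Python, from cell import robot gives the robot as it stands.
- The arm moves only by the tool jog_arm, never from a script. Its argument "moves" is a list of rows, each a list of 7 numbers: the shift along the tool's x, y, z normalised to -1 to 1, where 1 is 300 mm, then the turn, a rotation vector about the tool's x, y, z normalised to -1 to 1, where 1 is pi/2 rad, then the gripper command: -1 is fully open, 1 is shut, values between are in proportion. A call has exactly 10 rows; each row is the pose to reach, as a shift and turn from the pose commanded when the call began, along the tool's axes at that moment; what a row does not reach only later rows make up. A row lasts 1/10 s, in which the tool goes at most 50 mm and 8.59 degrees, less where a joint would pass 70% of its speed; a pose out of reach is approached as far as the arm can. A call with a number of a shift or a turn outside -1 to 1 is refused whole. A call with a gripper value outside its range is refused whole. The fingers move at their own pace and stop on an object; the grip force is fixed at half the most. Time passes only in rows, so rows that repeat a pose let the fingers close, or fill a call up. It gives the time, the measured TCP pose, the force, the opening and the grip force at its end, in the units of the state.
- robot.state(): the state, without advancing time (a new reading comes with each control period).
- robot.capture(name): name is "scene" or "top" or "wrist"; returns a dict with "pixels" (384x512x3 uint8, blue, green, red), "depth" (384x512 float32, m along the optical axis (not along the pixel's ray), 0 where there is no reading), "mtx" (3x3 intrinsics, pixels), "extrinsics" (4x4, takes a point from camera to world coordinates); the wrist camera has in their place "tool_from_camera" (4x4, takes a point from camera to tool coordinates, whose origin is the TCP and whose axes are the flange's). Camera axes: x right, y up, looking along -z (the intrinsics and any distortion apply to the point x, -y, -z); pixel columns grow to the right and rows downward; lengths in m; the calibration is good to about 2 mm. A picture is of the moment at which its call begins: read the wrist's pose just before it.
- robot.finish_job(): hands the job in; it is judged then, once.
The state is a dict: "t": time; "q": joint angles; "joint_vel": joint speeds; "joint_efforts": joint torques, N m; "position": TCP position; "tcp_rot": TCP orientation; "force": force on the tool from outside, world axes, zero at the start; "wrist_torque": the same for the moment, N m; "width": opening from 0.0 (shut) to 1.0 (fully open); "grip_force": force on a finger pad.
Only numpy, scipy, OpenCV 4.12 (cv2) and the standard library are available. Lean on these libraries where they do the work, as an engineer would, in place of code of your own. Each camera call takes 0.05 s, during which the arm holds its last target. There are 200 camera calls.

## Task

Hang the blue head magnifier by its arch over the brass rail of the hanging stand, square across the rail and between its two brass rings, without dropping it. Then turn the stand's black T-knob clockwise to its stop, so that the keeper arm lies above the rail and the arch cannot be knocked off. Leave the other pieces on the table undisturbed.

Things in the scene. Friction and masses are not known exactly. Their poses are not given: they have to be found in the camera images.
- magnifier: Head magnifier, loose, 0.15 kg: rigid blue arch (upside-down U) on two black pads. 170 mm wide along x, 105 high; band 24 mm wide (y), 6 thick; pads 14 x 44 x 36 mm at x = +-78. On the -y side each pad carries a lens 46 mm across, out to y = -51, x = +-31 to +-77; the middle between the lenses is open. Origin: underside, midway between pads; z up to the crown. At the start +x points away from the robot (yaw within 0.4).
- shoulder (a point): Mid-thickness of the band on the arch's sloping shoulder nearer the robot, 42.5 mm to -x of the crown, 87 mm above the pads' undersides. The band slopes 34 degrees here (up toward +x): a tool tilted 34 degrees, fingers pointing down and toward the magnifier's +x, meets it squarely. The band's free edges face +-y, 24 mm apart.
- crown (a point): Middle of the underside of the arch's top, 99 mm above the pads' undersides: this rests on the rail when hung.
- rack: Fixed hanging stand: wood base 110 x 330 x 12 mm, rail along y, posts at y = -130 and +150. Origin on the table under the rail's middle; x points away from the robot (yaw within 0.15). A lamp bar hangs over the rail (x -20 to 50, y -140 to 50, underside 297, top 322 mm up): an upright gripper does not fit under it, so come in tilted 25 to 45 degrees from the robot's side.
- rail_mid (a point): On the rail's axis, 135 mm above the table, midway between two brass rings 106 mm apart (20 mm across, 4 mm thick). The rail is a brass bar 12 mm in diameter; hang the magnifier here, its x along the stand's x.
- keeper (a joint): Angle (rad) of the keeper arm and its T-knob about the vertical post at y = +150. 0: closed, at its stop, arm above the rail toward the stand's -y; grows counter-clockwise from above to 1.4 (arm toward the stand's +x). Stiff (0.04 N m), stays where left. Arm: rod 8 mm thick, 170 long, its axis 28 mm above the rail's, clear of the hung arch. Starts open at 0.9 to 1.35.
- keeper_grip (a point): Centre of the black T-knob's grip bar, on its turning axis, 203 mm above the table, at y = +150 mm in the stand's frame. The grip bar is 56 mm long, 14 mm thick and 26 mm high and lies parallel to the keeper arm, so at joint value 0 it runs along the stand's y.
- teacup: Celadon teacup, 84 mm across, 52 mm high, fragile; leave alone. Origin under its centre.
- jug: Pewter cream jug with a handle, 68 mm across, 75 mm high; leave alone. Origin under its centre.
- figurine: White bisque figurine, 60 mm across, 130 mm high, fragile; leave alone. Origin under its centre.
- saucer_stand: Brass plate stand holding an upright blue-and-white saucer 140 mm across, 150 mm high overall; leave alone. Origin under its centre.
- loupe: Black steel loupe lying flat, 52 mm across with a 70 mm handle, 22 mm high; leave alone. Origin under its lens.
Not all that is in view belongs to the job. Of the things like the magnifier, leave any that is orange; of the rest the smaller one is meant.

How it is judged:
On the way:
1. the magnifier hangs released and still over the rail while the keeper is still open (x of crown in the frame of rail_mid between -0.025 and 0.025 m and y of crown in the frame of rail_mid between -0.045 and 0.045 m and z of crown in the frame of rail_mid between -0.004 and 0.016 m and angle between the x axis of magnifier and the x axis of rack, either way round below 0.35 rad and angle between magnifier's own z axis and vertical below 0.4 rad and contact force between magnifier and rack above 0.3 N and contact force between magnifier and the fingers below 0.05 N and linear speed of magnifier below 0.03 m/s and value of joint keeper above 0.6 rad), for 0.2 s.
At the end, for the whole second after the job is handed in: The magnifier hangs released and still on the rail: crown underside within 25 mm across, 45 mm along and -4 to +16 mm above the rail's middle point, upright within 0.4 rad, square to the rail within 0.35 rad; the keeper is within 0.15 rad of its closed stop (x of crown in the frame of rail_mid between -0.025 and 0.025 m and y of crown in the frame of rail_mid between -0.045 and 0.045 m and z of crown in the frame of rail_mid between -0.004 and 0.016 m and angle between the x axis of magnifier and the x axis of rack, either way round below 0.35 rad and angle between magnifier's own z axis and vertical below 0.4 rad and contact force between magnifier and rack above 0.3 N and contact force between magnifier and the fingers below 0.05 N and linear speed of magnifier below 0.03 m/s and value of joint keeper below 0.15 rad); the robot touches nothing.
It fails at once if the magnifier is dropped (falls free faster than 0.7 m/s) (linear speed of magnifier above 0.7 m/s and contact force between magnifier and the fingers below 0.05 N).
It fails at once if a piece on the table is pushed or lifted more than 20 mm or tipped over (distance of any of teacup, jug, figurine, saucer_stand, loupe from where it was at the start of the episode above 0.02 m or angle between any of teacup, jug, figurine, saucer_stand, loupe's own z axis and vertical above 0.5 rad).
It also fails if it takes over 54 s, if anything falls off the work surface, if the arm or the gripper's body presses on something with over 40 N, if the wrist force passes 120 N, or if a joint passes its speed limit or range.

## Working session

There is one attempt and no reset: what is moved stays moved. The work goes in short steps, Python scripts to look and compute and a tool call to move; the robot and the scene stay as the last step left them, time stands still between calls to the robot, and variables do not carry over. Pictures are saved under pics/ and viewed, at most 10 in all, crops included, and the job is handed in when it is done.

Besides the shell and the picture viewer there is one more tool, called after "Call:" as name(argument=value, ...), one argument or row to a line, values as JSON. jog_arm: Moves the arm, as the interface text tells. Scaled input: -1 to 1 covers 300 mm each way for a shift and pi/2 rad each way for a turn. Its arguments: {"type":"object","properties":{"moves":{"type":"array"}},"required":["moves"]}

```bash
ls; mkdir -p pics
cat > h.py <<'E'
from cell import robot
import numpy as np, cv2
from scipy.spatial.transform import Rotation as R
def cap(n,save=None):
    s=robot.state(); c=robot.capture(n)
    if save: cv2.imwrite('pics/'+save,c['pixels'])
    if n=='wrist':
        T=np.eye(4);T[:3,:3]=rot(s);T[:3,3]=s['position'];c['extrinsics']=T@c['tool_from_camera']
    return c
def rot(s):
    r=np.array(s['tcp_rot']); return R.from_euler('xyz',r).as_matrix() if r.size==3 else (r if r.size==9 else None)
def cloud(c):
    d=c['depth'];K=c['mtx'];v,u=np.mgrid[:d.shape[0],:d.shape[1]]
    P=np.stack([(u-K[0,2])/K[0,0]*d,-(v-K[1,2])/K[1,1]*d,-d],-1)
    E=c['extrinsics'];W=P@E[:3,:3].T+E[:3,3];W[d<=0]=np.nan
    return W
E
python3 - <<'E'
from h import *
print(robot.state())
a=cap('scene','s0.png');b=cap('top','t0.png')
np.savez('v0.npz',a=cloud(a),b=cloud(b),pa=a['pixels'],pb=b['pixels'])
print({k:v for k,v in a.items() if k not in('pixels','depth')},b['extrinsics'])
E
```

```text
pics
{'t': 0.0, 'q': array([-1.24732390e+00,  5.28556626e-02,  1.40177052e+00,  6.28332535e-06,
        1.68858227e+00, -7.02834832e-02]), 'joint_vel': array([-0.00010372, -0.00036607,  0.00020245, -0.00261739, -0.00022914,
       -0.0024655 ]), 'joint_efforts': array([ 9.88012914e-06, -3.81670833e+01, -3.60184085e+01, -9.73709621e-05,
        6.11813841e-03,  3.84473594e-06]), 'position': array([ 0.20135341, -0.48451697,  0.23043941]), 'tcp_rot': array([-3.13998127e+00, -1.19696659e-04,  3.93756542e-01]), 'force': array([-1.05128892,  0.13117194, -0.19476059]), 'wrist_torque': array([-0.04713699,  0.02855409, -0.04239391]), 'grip_force': 0.0, 'width': 1.0007398742946858}
{'mtx': array([[469.16830292,   0.        , 255.39153838],
       [  0.        , 469.16830292, 192.92927126],
       [  0.        ,   0.        ,   1.        ]]), 'extrinsics': array([[-5.74285629e-02, -7.14453005e-01,  6.97322640e-01,
         1.55106856e+00],
       [ 9.98349617e-01, -4.11355327e-02,  4.00738154e-02,
        -6.62467440e-02],
       [ 5.38804029e-05,  6.98473172e-01,  7.15636238e-01,
         1.24690632e+00],
       [ 0.00000000e+00,  0.00000000e+00,  0.00000000e+00,
         1.00000000e+00]])} [[ 1.20198162e-03  9.96557098e-01 -8.29005778e-02  3.73403744e-01]
 [-9.99726392e-01  3.13409011e-03  2.31801400e-02 -9.87396157e-02]
 [ 2.33601509e-02  8.28500334e-02  9.96288199e-01  1.49114649e+00]
 [ 0.00000000e+00  0.00000000e+00  0.00000000e+00  1.00000000e+00]]
```

View pics/s0.png

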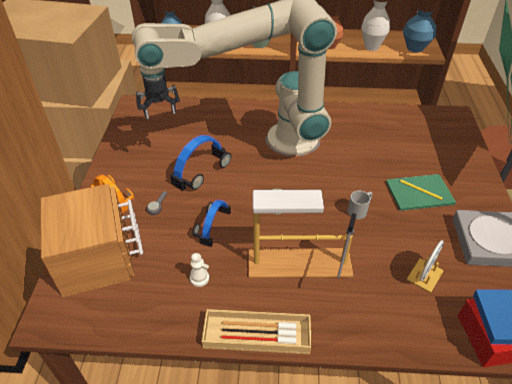

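View pics/t0.png

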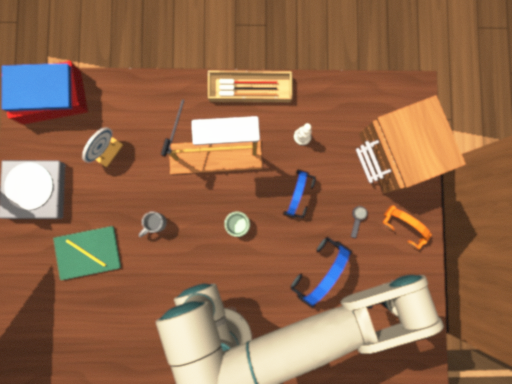

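Candidates in the top view: orange arch (408,227), which is excluded; large blue arch (325,275); and smaller blue arch (300,195). The smaller blue one fits the description, so I'll confirm it by size and with a crop. The stand is at (215,150), with the knob at about (166,148) and the keeper rod reaching to (182,98).

Run:
```python
from h import *
z=np.load('v0.npz');out=cv2.resize(z['pb'][150:320,250:450],None,fx=4,fy=3.5,interpolation=cv2.INTER_CUBIC)[:600]
cv2.imwrite('pics/crop.png',out[:, :800])
for n,p in(('a','pa'),('b','pb')):
    W=z[n];h=cv2.cvtColor(z[p],cv2.COLOR_BGR2HSV)
    m=cv2.inRange(h,(105,150,90),(125,255,255))
    k,l,st,ce=cv2.connectedComponentsWithStats(m)
    for i in range(1,k):
        if st[i,4]<60: continue
        P=W[l==i];P=P[~np.isnan(P[:,0])]
        xy=P[:,:2];mu=xy.mean(0);w,v=np.linalg.eigh(np.cov((xy-mu).T));s=(xy-mu)@v[:,1]
        top=P[P[:,2]>P[:,2].max()-.008]
        print(n,st[i],ce[i].round(),'mean',P.mean(0).round(3),'zmax',P[:,2].max().round(3),'yaw',np.arctan2(v[1,1],v[0,1]).round(3),'len',np.ptp(s).round(3),'crown',top.mean(0).round(3),((xy.min(0)+xy.max(0))/2).round(3))
# other things: z>8mm clusters in top view
W=z['b'];m=((W[...,2]>.012)&(W[...,0]>.2)).astype(np.uint8)
k,l,st,ce=cv2.connectedComponentsWithStats(m)
for i in range(1,k):
    if st[i,4]>60:
        P=W[l==i];print(ce[i].round(),st[i,4],'min',np.nanmin(P,0).round(3),'max',np.nanmax(P,0).round(3))
```

```text
a [174 136  47  43 470] [191. 153.] mean [ 0.257 -0.378  0.117] zmax 0.157 yaw 2.483 len 0.226 crown [ 0.235 -0.358  0.151] [ 0.233 -0.362]
a [202 201  25  38 296] [211. 217.] mean [ 0.535 -0.271  0.082] zmax 0.111 yaw 2.834 len 0.163 crown [ 0.514 -0.263  0.106] [ 0.508 -0.265]
a [ 476  290   36   54 1009] [498. 313.] mean [0.866 0.545 0.121] zmax 0.129 yaw 2.968 len 0.161 crown [0.865 0.545 0.123] [0.868 0.553]
b [   3   65   67   45 2882] [36. 87.] mean [0.854 0.616 0.119] zmax 0.131 yaw 1.599 len 0.221 crown [0.856 0.614 0.125] [0.854 0.618]
b [288 172  19  43 298] [297. 192.] mean [ 0.506 -0.263  0.087] zmax 0.112 yaw 2.828 len 0.157 crown [ 0.507 -0.264  0.106] [ 0.507 -0.268]
b [304 246  46  59 673] [329. 277.] mean [ 0.223 -0.359  0.126] zmax 0.158 yaw 2.512 len 0.225 crown [ 0.225 -0.361  0.152] [ 0.225 -0.365]
[42. 91.] 4337 min [0.754 0.487 0.012] max [0.958 0.754 0.131]
[249.  85.] 745 min [ 0.845 -0.248  0.012] max [0.949 0.052 0.048]
[238.  83.] 268 min [ 0.886 -0.196  0.012] max [0.927 0.012 0.032]
[259.  88.] 86 min [ 0.888 -0.195  0.012] max [ 0.902 -0.068  0.026]
[2
[... 383 characters left out ...]
[0.616 0.761 0.066]
[299. 194.] 493 min [ 0.419 -0.331  0.013] max [ 0.592 -0.218  0.112]
[359. 213.] 154 min [ 0.405 -0.517  0.012] max [ 0.463 -0.467  0.031]
[407. 225.] 556 min [ 0.314 -0.739  0.012] max [ 0.462 -0.571  0.109]
[151. 224.] 245 min [0.355 0.197 0.012] max [0.437 0.278 0.081]
[236. 224.] 207 min [ 0.359 -0.095  0.013] max [ 0.439 -0.015  0.062]
[ 86. 253.] 2364 min [0.206 0.354 0.012] max [0.39  0.587 0.034]
[334. 261.] 663 min [ 0.2   -0.453  0.016] max [ 0.353 -0.321  0.158]
[395. 294.] 1973 min [ 0.2   -0.523  0.244] max [ 0.272 -0.315  0.561]
[203. 287.] 167 min [0.2   0.    0.183] max [0.215 0.086 0.264]
[190. 308.] 470 min [ 0.2   -0.014  0.536] max [0.219 0.078 0.619]
```

View pics/crop.png

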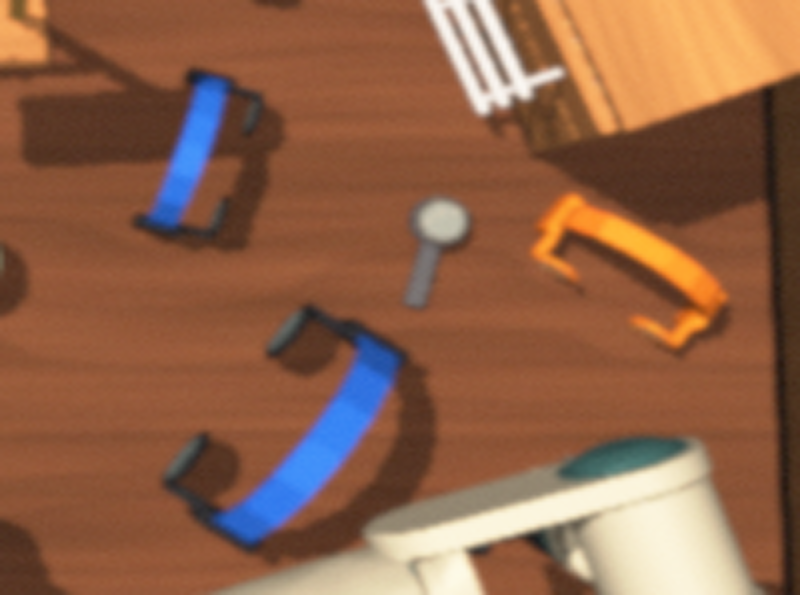

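The crop shows the smaller blue arch at (190,150), 105 mm high with its lenses on the -y side. It is the one meant: crown at (0.507,-0.264), yaw about -0.31. Next I'll measure the stand.

Run:
```python
from h import *
z=np.load('v0.npz')
for n,p in(('a','pa'),('b','pb')):
    W=z[n];h=cv2.cvtColor(z[p],cv2.COLOR_BGR2HSV)
    box=(W[...,0]>.5)&(W[...,0]<.82)&(W[...,1]>-.17)&(W[...,1]<.22)
    def fit(m,t):
        P=W[m&box]
        if len(P)<8: print(n,t,len(P));return
        xy=P[:,:2];mu=xy.mean(0);w,v=np.linalg.eigh(np.cov((xy-mu).T));d=v[:,1]*np.sign(v[1,1]);s=(xy-mu)@d
        print(n,t,len(P),'mean',P.mean(0).round(3),'ends',(mu+d*s.min()).round(3),(mu+d*s.max()).round(3),'yaw',np.arctan2(-d[0],d[1]).round(3),'sd',np.sqrt(w).round(4))
    Z=W[...,2]
    fit((Z>.128)&(Z<.146)&(h[...,0]>15)&(h[...,0]<32)&(h[...,1]>100),'rail')
    fit((Z>.006)&(Z<.018)&(h[...,1]>80)&(h[...,2]>120),'base')
    fit((Z>.29),'lamp')
    fit((Z>.15)&(Z<.175)&(h[...,2]<90),'arm')
    fit((Z>.205)&(Z<.225)&(h[...,2]<90),'knobtop')
im=cv2.resize(z['pa'][180:285,235:365],None,fx=6,fy=5.6,interpolation=cv2.INTER_CUBIC);cv2.imwrite('pics/crop2.png',im)
```

```text
a rail 364 mean [0.649 0.023 0.14 ] ends [ 0.659 -0.122] [0.639 0.173] yaw 0.065 sd [0.0038 0.0831]
a base 2874 mean [0.656 0.022 0.012] ends [ 0.676 -0.183] [0.637 0.23 ] yaw 0.095 sd [0.0466 0.0942]
a lamp 1578 mean [ 0.674 -0.03   0.321] ends [ 0.68  -0.123] [0.668 0.066] yaw 0.066 sd [0.0216 0.0545]
a arm 27 mean [0.678 0.149 0.168] ends [0.754 0.129] [0.637 0.16 ] yaw 1.314 sd [0.0036 0.0429]
a knobtop 76 mean [0.643 0.162 0.216] ends [0.667 0.156] [0.612 0.17 ] yaw 1.309 sd [0.0039 0.0173]
b rail 288 mean [0.642 0.023 0.14 ] ends [ 0.651 -0.117] [0.633 0.162] yaw 0.066 sd [0.0037 0.0777]
b base 2094 mean [0.634 0.03  0.012] ends [ 0.638 -0.169] [0.63  0.215] yaw 0.02 sd [0.0393 0.095 ]
b lamp 1646 mean [ 0.659 -0.029  0.321] ends [ 0.665 -0.123] [0.653 0.066] yaw 0.064 sd [0.0208 0.0545]
b arm 11 mean [0.634 0.16  0.169] ends [0.665 0.156] [0.622 0.161] yaw 1.446 sd [0.0028 0.0145]
b knobtop 66 mean [0.632 0.162 0.215] ends [0.657 0.155] [0.608 0.169] yaw 1.298 sd [0.0032 0.0153]
```

View pics/crop2.png

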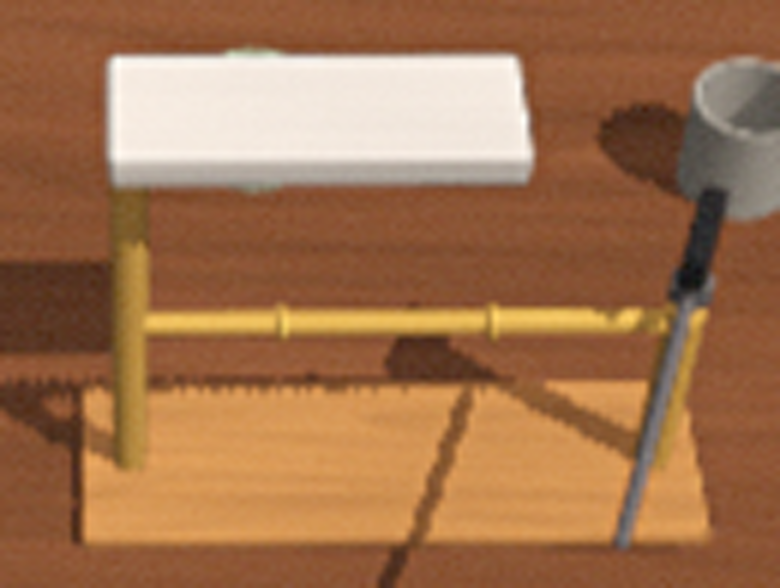

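Crop 2 shows the brass rings at about (283,322) and (492,320), and the knob at (700,250) with its keeper rod running down-left, so it is open. Now the ring midpoint and the pregrasp move.

```bash
cat >> h.py <<'E'
TH=np.deg2rad(34)
def rt(yaw,th=TH): return R.from_euler('xyz',[np.pi,-th,yaw]).as_matrix()
def row(Rt,pt,s=None,name=''):
    s=s or robot.state();R0=rot(s)
    d=R0.T@(np.array(pt)-s['position'])/.3;w=R.from_matrix(R0.T@Rt).as_rotvec()/(np.pi/2)
    print(name,np.r_[d,w].round(3).tolist())
def shoulder(crown_xy,yaw,z0=0):  # z0: pads' underside height
    return np.r_[np.array(crown_xy)-.0425*np.array([np.cos(yaw),np.sin(yaw)]),z0+.087]
E
python3 - <<'E'
from h import *
a=cap('scene');K=a['mtx'];E=a['extrinsics']
for u,v in((282.2,237.5),(317,237.1)):
    r=E[:3,:3]@[(u-K[0,2])/K[0,0],-(v-K[1,2])/K[1,1],-1];t=(.137-E[2,3])/r[2];print((E[:3,3]+t*r).round(4))
yaw=-.31;s=shoulder((.508,-.264),yaw);Rt=rt(yaw);z=Rt[:,2]
print(s,z)
st=robot.state()
row(Rt,s-.131*z+[0,0,.05],st,'hi');row(Rt,s-.131*z,st,'pre')
print(robot.capture('wrist')['tool_from_camera'].round(3))
E
```

```text
[ 0.653  -0.0366  0.137 ]
[0.6454 0.0685 0.137 ]
[ 0.46752582 -0.25103501  0.087     ] [ 0.53253817 -0.17058662 -0.82903757]
hi [0.932, -0.537, -0.049, -0.134, 0.362, 0.434]
pre [0.932, -0.537, 0.118, -0.134, 0.362, 0.434]
[[ 0.001  0.952  0.306  0.079]
 [ 1.    -0.    -0.001 -0.   ]
 [-0.001  0.306 -0.952 -0.143]
 [ 0.     0.     0.     1.   ]]
```

Call:
jog_arm(
  moves=[
    [0.1,0,-0.2,0,0,0,-1],
    [0.932,-0.537,-0.05,-0.134,0.362,0.434,-1],
    [0.932,-0.537,-0.05,-0.134,0.362,0.434,-1],
    [0.932,-0.537,-0.05,-0.134,0.362,0.434,-1],
    [0.932,-0.537,-0.05,-0.134,0.362,0.434,-1],
    [0.932,-0.537,-0.05,-0.134,0.362,0.434,-1],
    [0.932,-0.537,-0.05,-0.134,0.362,0.434,-1],
    [0.932,-0.537,-0.05,-0.134,0.362,0.434,-1],
    [0.932,-0.537,0.118,-0.134,0.362,0.434,-1],
    [0.932,-0.537,0.118,-0.134,0.362,0.434,-1],
  ],
)

```text
t: 1.2
position: [0.3952, -0.2257, 0.1873]
tcp_rot: [-3.137, -0.581, -0.31]
force: [-0.5, 1.1, -1.3]
width: 1.0
grip_force: 0.0
```

Run:
```python
from h import *
c=cap('wrist','w1.png');W=cloud(c);h=cv2.cvtColor(c['pixels'],cv2.COLOR_BGR2HSV)
m=(cv2.inRange(h,(105,150,60),(125,255,255))>0)&(W[...,2]>.06)&(W[...,2]<.125)&(W[...,0]>.38)
P=W[m];print(len(P),P.min(0).round(3),P.max(0).round(3))
# slice fit: edges midline, yaw from bands at height
t=P[P[:,2]>P[:,2].max()-.004];print('top',t.mean(0).round(4))
xy=P[:,:2];mu=xy.mean(0);w,v=np.linalg.eigh(np.cov((xy-mu).T));d=v[:,1]*np.sign(v[0,1]);yaw=np.arctan2(d[1],d[0]);print('yaw',yaw,'mean',mu)
n=np.array([-d[1],d[0]]);s=(xy-mu)@d;q=(xy-mu)@n
for a in np.arange(-.08,.08,.01):
    k=(s>a)&(s<a+.01)
    if k.sum()>10: print(round(a+.005,3),q[k].min().round(4),q[k].max().round(4),P[k,2].mean().round(4),(mu+d*(a+.005)).round(4))
```

```text
1531 [ 0.438 -0.291  0.06 ] [ 0.565 -0.233  0.106]
top [ 0.5223 -0.2657  0.1033]
yaw -0.2951887421074479 mean [ 0.47980754 -0.25472238]
-0.035 -0.0107 0.0103 0.0679 [ 0.4463 -0.2445]
-0.025 -0.0103 0.0107 0.0813 [ 0.4559 -0.2474]
-0.015 -0.0101 0.0105 0.0889 [ 0.4655 -0.2504]
-0.005 -0.0109 0.0112 0.0958 [ 0.475  -0.2533]
0.035 -0.0117 0.0106 0.1047 [ 0.5133 -0.2649]
0.045 -0.012 0.0116 0.1028 [ 0.5229 -0.2678]
0.055 -0.0122 0.0117 0.101 [ 0.5324 -0.2707]
0.065 -0.0119 0.0117 0.0969 [ 0.542  -0.2736]
0.075 -0.0124 0.011 0.0907 [ 0.5516 -0.2765]
```

View pics/w1.png

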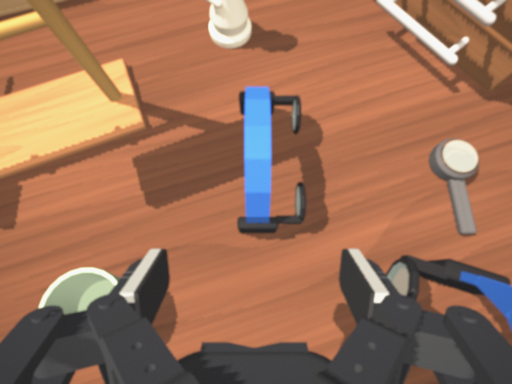

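The wrist view shows the blue band at (258,155), centred between the open fingers with the lenses to the right. Yaw is -0.30 and the shoulder is at (0.467,-0.251).

Run:
```python
from h import *
yaw=-.30;s=np.array([.467,-.251,.087]);Rt=rt(yaw);z=Rt[:,2];st=robot.state();print(st['position'])
row(Rt,s-.04*z,st,'near');row(Rt,s+.018*z,st,'grasp')
```

```text
[ 0.3965671  -0.2273559   0.19227961]
near [0.011, 0.005, 0.296, 0.003, 0.004, -0.005]
grasp [0.012, 0.004, 0.489, 0.003, 0.004, -0.005]
```

Call:
jog_arm(
  moves=[
    [0.011,0.005,0.12,0.003,0.004,-0.005,-0.6],
    [0.011,0.005,0.24,0.003,0.004,-0.005,-0.4],
    [0.011,0.005,0.32,0.003,0.004,-0.005,-0.2],
    [0.011,0.005,0.4,0.003,0.004,-0.005,-0.1],
    [0.012,0.004,0.45,0.003,0.004,-0.005,-0.1],
    [0.012,0.004,0.489,0.003,0.004,-0.005,-0.1],
    [0.012,0.004,0.489,0.003,0.004,-0.005,-0.1],
    [0.012,0.004,0.489,0.003,0.004,-0.005,0.2],
    [0.012,0.004,0.489,0.003,0.004,-0.005,0.6],
    [0.012,0.004,0.489,0.003,0.004,-0.005,1],
  ],
)

```text
t: 2.25
position: [0.4793, -0.2568, 0.0786]
tcp_rot: [3.138, -0.604, -0.299]
force: [-1.2, 2.0, 5.7]
width: 0.262
grip_force: 58.7
```

Call:
jog_arm(
  moves=[
    [0,0,0,0,0,0,1],
    [0,0,0,0,0,0,1],
    [0,0,0,0,0,0,1],
    [0,0,0,0,0,0,1],
    [0,0,0,0,0,0,1],
    [0,0,0,0,0,0,1],
    [0,0,0,0,0,0,1],
    [0,0,0,0,0,0,1],
    [0,0,0,0,0,0,1],
    [0,0,0,0,0,0,1],
  ],
)

```text
t: 3.25
position: [0.4793, -0.2567, 0.0785]
tcp_rot: [3.138, -0.604, -0.299]
force: [-1.5, 2.4, 6.6]
width: 0.263
grip_force: 58.8
```

```bash
cat >> h.py <<'E'
import json,os
def setgrasp(crown,yaw):
    s=robot.state();R0=rot(s);Rm=R.from_euler('z',yaw).as_matrix()
    T=dict(p=(R0.T@(np.array(crown)-s['position'])).tolist(),R=(R0.T@Rm).tolist());json.dump(T,open('g.json','w'))
def goal(crown,yaw):
    T=json.load(open('g.json'));Rm=R.from_euler('z',yaw).as_matrix();Rt=Rm@np.array(T['R']).T
    return Rt,np.array(crown)-Rt@np.array(T['p'])
RM=np.array([.646,.016]);RY=.067
def rk(x,y,z): return np.r_[RM+R.from_euler('z',RY).as_matrix()[:2,:2]@[x,y],z]
E
python3 - <<'E'
from h import *
setgrasp([.5077,-.2632,.099],-.30);st=robot.state();print(json.load(open('g.json'))['p'])
row(*goal([.5077,-.2632,.259],-.30),st,'lift')
row(*goal(rk(-.13,0,.259),RY),st,'hover')
E
```

```text
[0.035540040272720286, -0.002147508078301958, -0.0003663028369235252]
lift [0.303, 0.002, -0.439, -0.0, -0.0, 0.0]
hover [0.115, -0.834, -0.572, 0.133, 0.001, -0.192]
```

Call:
jog_arm(
  moves=[
    [0.03,0,-0.044,0,0,0,1],
    [0.09,0,-0.132,0,0,0,1],
    [0.16,0,-0.235,0,0,0,1],
    [0.23,0,-0.337,0,0,0,1],
    [0.28,0,-0.41,0,0,0,1],
    [0.303,0.002,-0.439,0,0,0,1],
    [0.29,-0.06,-0.45,0.01,0,-0.014,1],
    [0.27,-0.16,-0.465,0.025,0,-0.037,1],
    [0.25,-0.27,-0.48,0.043,0,-0.062,1],
    [0.225,-0.38,-0.5,0.06,0,-0.087,1],
  ],
)

```text
t: 4.25
position: [0.4839, -0.1371, 0.2361]
tcp_rot: [3.14, -0.597, -0.133]
force: [0.7, 0.0, -1.9]
width: 0.261
grip_force: 59.0
```

Run:
```python
from h import *
st=robot.state();print(st['position'],st['tcp_rot'],st['grip_force'],st['width'])
row(*goal(rk(-.13,0,.259),RY),st,'hover')
```

```text
[ 0.48388213 -0.13705963  0.23607335] [ 3.14041397 -0.59721407 -0.13256663] 59.02401075072703 0.2609592969370686
hover [-0.037, -0.465, -0.035, 0.071, 0.005, -0.106]
```

Call:
jog_arm(
  moves=[
    [-0.008,-0.09,-0.007,0.014,0,-0.02,1],
    [-0.016,-0.19,-0.014,0.029,0,-0.043,1],
    [-0.024,-0.29,-0.021,0.043,0,-0.066,1],
    [-0.03,-0.37,-0.028,0.057,0,-0.085,1],
    [-0.035,-0.43,-0.032,0.066,0,-0.1,1],
    [-0.037,-0.46,-0.035,0.071,0.003,-0.106,1],
    [-0.037,-0.465,-0.035,0.071,0.005,-0.106,1],
    [-0.037,-0.465,-0.035,0.071,0.005,-0.106,1],
    [-0.037,-0.465,-0.035,0.071,0.005,-0.106,1],
    [-0.037,-0.465,-0.035,0.071,0.005,-0.106,1],
  ],
)

```text
t: 5.25
position: [0.4883, 0.0014, 0.24]
tcp_rot: [3.136, -0.607, 0.068]
force: [0.4, 0.5, -1.3]
width: 0.26
grip_force: 59.0
```

Run:
```python
from h import *
st=robot.state();print(st['position'],st['tcp_rot'],st['force'])
T=json.load(open('g.json'));print('crown expected',st['position']+rot(st)@np.array(T['p']), 'want',rk(-.13,0,.259))
im=[]
for n in('wrist','scene','top'):
    c=cap(n,n+'2.png');W=cloud(c);h=cv2.cvtColor(c['pixels'],cv2.COLOR_BGR2HSV)
    m=(cv2.inRange(h,(105,150,60),(125,255,255))>0)&(W[...,2]>.18)&(W[...,2]<.3)&(W[...,1]>-.1)&(W[...,1]<.1)&(W[...,0]>.4)&(W[...,0]<.63)
    P=W[m]
    if len(P)>30:
        xy=P[:,:2];mu=xy.mean(0);w,v=np.linalg.eigh(np.cov((xy-mu).T));d=v[:,1]*np.sign(v[0,1])
        t=P[P[:,2]>P[:,2].max()-.004];print(n,len(P),'yaw',np.arctan2(d[1],d[0]),'top',t.mean(0).round(4),'min',P.min(0).round(3),'max',P.max(0).round(3))
    # rail and rings
    m=(W[...,2]>.125)&(W[...,2]<.15)&(h[...,0]>15)&(h[...,0]<32)&(h[...,1]>100)&(W[...,0]>.6)&(W[...,0]<.7)&(W[...,1]>-.13)&(W[...,1]<.17)
    P=W[m]
    if len(P)>30:
        p=np.polyfit(P[:,1],P[:,0],1);print(n,'rail',len(P),P.mean(0).round(4),'yaw',-p[0],'x at y=.016',np.polyval(p,.016))
```

```text
[0.4883174  0.00137863 0.24004646] [ 3.13599908 -0.60726316  0.06786428] [ 0.4047824   0.52492816 -1.29431011]
crown expected [0.51708869 0.00548866 0.26061734] want [0.51629168 0.00729652 0.259     ]
wrist 6942 yaw 0.05791442328678978 top [0.5254 0.0025 0.2662] min [ 0.442 -0.015  0.182] max [0.602 0.027 0.269]
wrist rail 3026 [0.6421 0.0292 0.14  ] yaw 0.064620681065777 x at y=.016 0.6429505399193638
scene 138 yaw 0.0994307580792568 top [0.5229 0.0035 0.269 ] min [ 0.444 -0.009  0.185] max [0.561 0.016 0.271]
scene rail 403 [0.6495 0.0193 0.1402] yaw 0.06632348270585449 x at y=.016 0.6497197480995437
top 284 yaw 0.05496429132528674 top [ 0.4668 -0.0114  0.2903] min [ 0.457 -0.011  0.196] max [0.591 0.019 0.291]
top rail 300 [0.642  0.0235 0.1397] yaw 0.06574935083398158 x at y=.016 0.6425186767648706
```

View pics/wrist2.png

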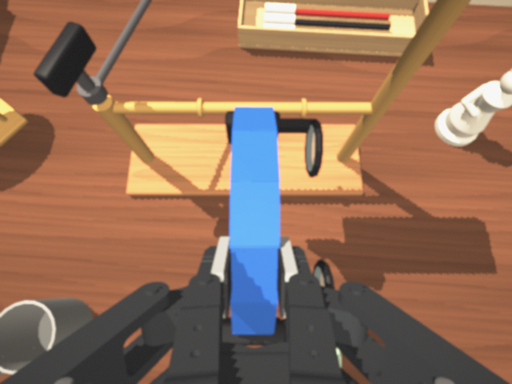

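The wrist view shows the band centred at column 255 between the rings at (200,106) and (304,106), and the keeper is open at the left. Alignment is good, so I'll move in over the rail.

```bash
sed -i 's/^RM=.*;/RM=np.array([.645,.0175]);/' h.py
python3 - <<'E'
from h import *
st=robot.state()
row(*goal(rk(-.006,0,.260),RY),st,'over')
E
```

```text
over [0.334, -0.011, 0.234, 0.001, -0.002, -0.0]
```

Call:
jog_arm(
  moves=[
    [0.03,-0.002,0.021,0,0,0,1],
    [0.08,-0.004,0.056,0,0,0,1],
    [0.13,-0.006,0.091,0,0,0,1],
    [0.18,-0.008,0.126,0,0,0,1],
    [0.23,-0.01,0.161,0,0,0,1],
    [0.28,-0.011,0.196,0,0,0,1],
    [0.32,-0.011,0.224,0,0,0,1],
    [0.334,-0.011,0.234,0,0,0,1],
    [0.334,-0.011,0.234,0,0,0,1],
    [0.334,-0.011,0.234,0,0,0,1],
  ],
)

```text
t: 6.4
position: [0.6098, 0.0133, 0.2396]
tcp_rot: [3.136, -0.607, 0.069]
force: [0.8, -0.4, -1.2]
width: 0.263
grip_force: 59.0
```

Run:
```python
from h import *
st=robot.state();print(st['position'],st['tcp_rot'],st['force'],st['t'])
row(*goal(rk(-.006,0,.150),RY),st,'down150')
row(*goal(rk(-.006,0,.140),RY),st,'down140')
c=cap('wrist','w3.png')
```

```text
[0.60977828 0.01330591 0.23955194] [ 3.13611371 -0.60703609  0.06896004] [ 0.76216787 -0.39127539 -1.16666442] 6.4
down150 [-0.208, -0.0, 0.302, 0.001, -0.002, 0.0]
down140 [-0.227, -0.001, 0.329, 0.001, -0.002, 0.0]
```

View pics/w3.png

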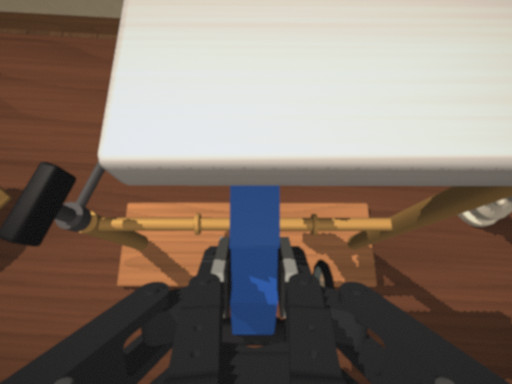

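The band (255) sits midway between the rings (198 and 314). I'll lower it.

Call:
jog_arm(
  moves=[
    [-0.014,0,0.02,0,0,0,1],
    [-0.035,0,0.05,0,0,0,1],
    [-0.059,0,0.085,0,0,0,1],
    [-0.083,0,0.12,0,0,0,1],
    [-0.107,0,0.155,0,0,0,1],
    [-0.131,0,0.19,0,0,0,1],
    [-0.155,0,0.225,0,0,0,1],
    [-0.18,0,0.26,0,0,0,1],
    [-0.2,0,0.29,0,0,0,1],
    [-0.208,0,0.302,0,0,0,1],
  ],
)

```text
t: 7.45
position: [0.6101, 0.013, 0.1278]
tcp_rot: [3.136, -0.605, 0.069]
force: [0.0, 0.1, -1.8]
width: 0.259
grip_force: 59.0
```

Run:
```python
from h import *
st=robot.state();print(st['position'],st['tcp_rot'],st['force'],st['t'])
row(*goal(rk(-.006,0,.139),RY),st,'down139')
for n in('wrist','scene'):
    c=cap(n,n+'4.png')
    W=cloud(c);h=cv2.cvtColor(c['pixels'],cv2.COLOR_BGR2HSV)
    m=(cv2.inRange(h,(105,150,40),(125,255,255))>0)&(W[...,2]>.06)&(W[...,2]<.2)&(W[...,1]>-.05)&(W[...,1]<.08)&(W[...,0]>.54)&(W[...,0]<.75)
    P=W[m];print(n,len(P),P.min(0).round(3),P.max(0).round(3)) if len(P) else 0
    for x in np.arange(.56,.74,.01):
        k=abs(P[:,0]-x)<.004
        if k.sum()>5:print(x.round(2),P[k,2].max().round(4),P[k,1].mean().round(4))
```

```text
[0.61013007 0.01298088 0.12776412] [ 3.13648207 -0.60527097  0.06882489] [ 0.01655832  0.11713588 -1.82304342] 7.45
down139 [-0.017, -0.0, 0.025, 0.001, -0.001, 0.0]
wrist 10305 [ 0.564 -0.005  0.062] [0.724 0.039 0.157]
0.57 0.117 0.0114
0.58 0.132 0.0119
0.59 0.1441 0.012
0.6 0.147 0.0127
0.61 0.1509 0.0134
0.62 0.1534 0.0139
0.63 0.1547 0.0146
0.64 0.1567 0.0151
0.65 0.1552 0.0159
0.66 0.1528 0.0167
0.67 0.1511 0.0173
0.68 0.1467 0.0183
0.69 0.1395 0.019
0.7 0.133 0.0167
0.71 0.084 0.0218
0.72 0.0857 0.0043
scene 313 [0.57  0.004 0.064] [0.724 0.032 0.159]
0.61 0.1519 0.0144
0.62 0.1539 0.0146
0.63 0.1564 0.013
0.64 0.1592 0.0154
0.65 0.1585 0.0143
0.66 0.1559 0.0154
0.67 0.154 0.0174
0.68 0.1545 0.0174
0.69 0.1451 0.0191
0.7 0.1354 0.0215
0.71 0.125 0.02
0.72 0.1105 0.0206
```

Call:
jog_arm(
  moves=[
    [-0.003,0,0.005,0,0,0,1],
    [-0.007,0,0.01,0,0,0,1],
    [-0.01,0,0.015,0,0,0,1],
    [-0.013,0,0.019,0,0,0,1],
    [-0.015,0,0.022,0,0,0,1],
    [-0.017,0,0.025,0,0,0,1],
    [-0.017,0,0.025,0,0,0,1],
    [-0.017,0,0.025,0,0,0,1],
    [-0.017,0,0.025,0,0,0,1],
    [-0.017,0,0.025,0,0,0,1],
  ],
)

```text
t: 8.55
position: [0.611, 0.0129, 0.121]
tcp_rot: [3.136, -0.608, 0.069]
force: [-0.3, 0.4, -0.1]
width: 0.261
grip_force: 59.2
```

Call:
jog_arm(
  moves=[
    [0,0,0,0,0,0,0.45],
    [0,0,0,0,0,0,0.4],
    [0,0,0,0,0,0,0.3],
    [0,0,0,0,0,0,0.2],
    [0,0,0,0,0,0,0.1],
    [0,0,0,0,0,0,0],
    [0,0,0,0,0,0,-0.1],
    [0,0,0,0,0,0,-0.2],
    [0,0,0,0,0,0,-0.2],
    [0,0,0,0,0,0,-0.2],
  ],
)

```text
t: 9.55
position: [0.6108, 0.0129, 0.1206]
tcp_rot: [3.136, -0.607, 0.069]
force: [-0.4, -0.0, 0.8]
width: 0.602
grip_force: 0.0
```

Run:
```python
from h import *
st=robot.state();print(st['position'],st['tcp_rot'],st['force'],st['width'])
c=cap('wrist','w5.png')
c=cap('scene','s5.png');cv2.imwrite('pics/s5c.png',cv2.resize(c['pixels'][170:290,230:370],None,fx=5,fy=5))
```

```text
[0.6107822  0.01292144 0.12061339] [ 3.13606643 -0.60742236  0.06911707] [-0.38993247 -0.045893    0.76117974] 0.6022218251451481
```

View pics/w5.png

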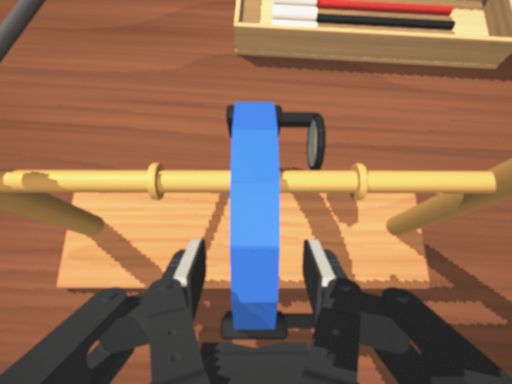

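The wrist view shows the arch resting on the rail at (255,182), between the rings at (155,181) and (360,181), with the fingers open and clear. I'll back off along the tool axis, then turn toward the knob.

Run:
```python
from h import *
st=robot.state();z=rot(st)[:,2]
row(rot(st),st['position']-.16*z,st,'back');row(rt(.6,0),[.48,.13,.36],st,'next')
```

```text
back [0.0, 0.0, -0.533, 0.0, 0.0, 0.0]
next [0.12, -0.415, -0.89, 0.106, -0.377, -0.329]
```

Call:
jog_arm(
  moves=[
    [0,0,-0.06,0,0,0,-0.2],
    [0,0,-0.15,0,0,0,-0.2],
    [0,0,-0.28,0,0,0,-0.2],
    [0,0,-0.4,0,0,0,-0.2],
    [0,0,-0.53,0,0,0,-0.2],
    [0,0,-0.6,0,0,0,-0.2],
    [0,0,-0.6,0,0,0,-0.2],
    [0,0,-0.6,0,0,0,-0.2],
    [0,0,-0.6,0,0,0,-0.2],
    [0,0,-0.6,0,0,0,-0.2],
  ],
)

```text
t: 10.65
position: [0.5082, 0.0069, 0.2664]
tcp_rot: [3.137, -0.604, 0.069]
force: [-0.3, -0.3, 0.7]
width: 0.604
grip_force: 0.0
```

Run:
```python
from h import *
st=robot.state();print(st['position'],st['tcp_rot'],st['q'],st['force'])
c=cap('scene');cv2.imwrite('pics/s5c.png',cv2.resize(c['pixels'][170:290,230:370],None,fx=5,fy=5))
row(rt(1.2,0),[.50,.16,.34],st,'n1')
# axis-angle from n1 about tool z
```

```text
[0.50818772 0.00691034 0.26643123] [ 3.13684356 -0.60434193  0.06876825] [-0.11361212 -0.46949213  1.87663616  0.10852164  1.1394323   1.37473335] [-0.33715633 -0.3411676   0.68789148]
n1 [0.146, -0.51, -0.2, 0.22, -0.341, -0.698]
```

View pics/s5c.png

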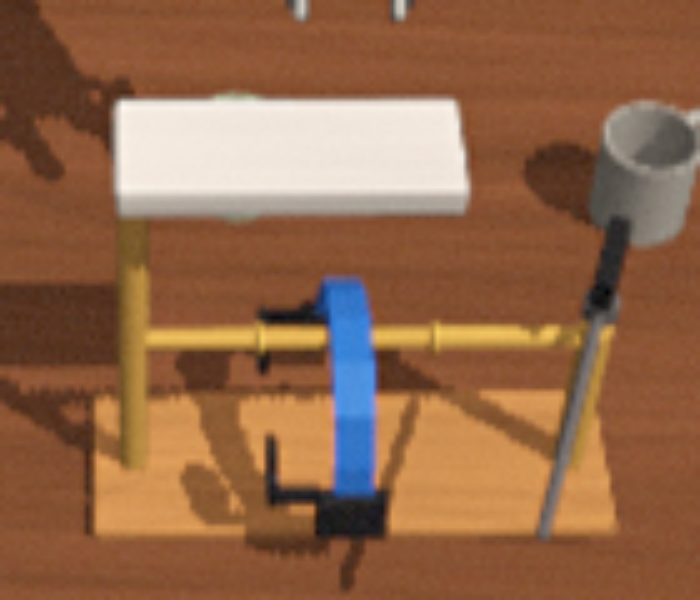

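The picture shows the arch hanging on the rail at (350,340), between the rings at (262,335) and (436,335), with the keeper still open. Next, the knob.

Call:
jog_arm(
  moves=[
    [0.03,-0.1,-0.1,0.02,-0.03,-0.06,-0.2],
    [0.146,-0.51,-0.2,0.22,-0.341,-0.698,-0.2],
    [0.146,-0.51,-0.2,0.22,-0.341,-0.698,-0.2],
    [0.146,-0.51,-0.2,0.22,-0.341,-0.698,-0.2],
    [0.146,-0.51,-0.2,0.22,-0.341,-0.698,-0.2],
    [0.146,-0.51,-0.2,0.22,-0.341,-0.698,-0.2],
    [0.146,-0.51,-0.2,0.22,-0.341,-0.698,-0.2],
    [0.146,-0.51,-0.2,0.22,-0.341,-0.698,-0.2],
    [0.146,-0.51,-0.2,0.22,-0.341,-0.698,-0.2],
    [0.146,-0.51,-0.2,0.22,-0.341,-0.698,-0.2],
  ],
)

```text
t: 11.7
position: [0.5006, 0.1604, 0.3401]
tcp_rot: [-3.141, 0.002, 1.201]
force: [0.7, -0.6, -0.5]
width: 0.597
grip_force: 0.0
```

Run:
```python
from h import *
st=robot.state();print(st['position'],st['tcp_rot'],st['q'],st['force'])
row(rt(2.5,0),[.57,.17,.34],st,'n2')
```

```text
[0.50063921 0.16044633 0.34005867] [-3.14148444e+00  1.73648859e-03  1.20114057e+00] [ 2.40621323e-01  5.95212020e-02  1.17840414e+00 -1.44060532e-03
  1.90475084e+00  6.09805703e-01] [ 0.70308598 -0.55512215 -0.46631166]
n2 [0.113, 0.204, -0.0, -0.001, 0.001, -0.827]
```

Call:
jog_arm(
  moves=[
    [0.02,0.04,0,0,0,-0.095,-0.2],
    [0.113,0.204,0,0,0,-0.19,-0.2],
    [0.113,0.204,0,0,0,-0.285,-0.2],
    [0.113,0.204,0,0,0,-0.38,-0.2],
    [0.113,0.204,0,0,0,-0.475,-0.2],
    [0.113,0.204,0,0,0,-0.57,-0.2],
    [0.113,0.204,0,0,0,-0.665,-0.2],
    [0.113,0.204,0,0,0,-0.75,-0.2],
    [0.113,0.204,0,0,0,-0.827,-0.2],
    [0.113,0.204,0,0,0,-0.827,-0.2],
  ],
)

```text
t: 12.7
position: [0.5692, 0.1693, 0.3418]
tcp_rot: [3.14, 0.003, 2.497]
force: [0.0, 0.0, -0.4]
width: 0.601
grip_force: 0.0
```

Run:
```python
from h import *
c=cap('wrist','w6.png');st=robot.state();print(st['position'],st['tcp_rot'],st['q'][5]);W=cloud(c);h=cv2.cvtColor(c['pixels'],cv2.COLOR_BGR2HSV)
m=(W[...,2]>.205)&(W[...,2]<.225)&(abs(W[...,0]-.637)<.06)&(abs(W[...,1]-.163)<.06)
P=W[m][:,:2];r=cv2.minAreaRect((P*1000).astype(np.float32));print(len(P),W[m][:,2].mean(),r)
mu=P.mean(0);w,v=np.linalg.eigh(np.cov((P-mu).T));d=v[:,1]*np.sign(v[0,1]);print(mu,np.arctan2(d[1],d[0]))
yaw=np.arctan2(d[1],d[0])+np.pi
k=np.r_[mu,.203]
row(rt(yaw,0),k+[0,0,.05],st,'above');row(rt(yaw,0),k-[0,0,.014],st,'grip')
```

```text
[0.56916109 0.16930764 0.3418702 ] [3.13977395e+00 2.58351162e-03 2.49431157e+00] -0.6964839531245114
736 0.21578357158561304 ((635.9019165039062, 163.48291015625), (13.957955360412598, 55.699005126953125), 74.67036437988281)
[0.63306502 0.16451763] -0.27219020063967997
above [-0.179, 0.115, 0.297, 0.001, 0.002, -0.239]
grip [-0.178, 0.115, 0.51, 0.001, 0.002, -0.239]
```

The knob is at (0.636,0.1635), with its bar angle at -0.267.

Call:
jog_arm(
  moves=[
    [-0.05,0.03,0.02,0,0,-0.06,-0.2],
    [-0.12,0.08,0.05,0,0,-0.15,-0.2],
    [-0.188,0.118,0.12,0,0,-0.242,-0.2],
    [-0.188,0.118,0.22,0,0,-0.242,-0.2],
    [-0.188,0.118,0.3,0,0,-0.242,-0.2],
    [-0.188,0.118,0.37,0,0,-0.242,-0.2],
    [-0.188,0.118,0.43,0,0,-0.242,-0.2],
    [-0.188,0.118,0.48,0,0,-0.242,-0.2],
    [-0.188,0.118,0.505,0,0,-0.242,-0.2],
    [-0.188,0.118,0.505,0,0,-0.242,0.1],
  ],
)

```text
t: 13.75
position: [0.6356, 0.1637, 0.1897]
tcp_rot: [-3.141, 0.001, 2.878]
force: [-0.6, -0.4, -0.4]
width: 0.458
grip_force: 0.0
```

Call:
jog_arm(
  moves=[
    [0,0,0,0,0,0,0.3],
    [0,0,0,0,0,0,0.5],
    [0,0,0,0,0,0,0.7],
    [0,0,0,0,0,0,0.9],
    [0,0,0,0,0,0,1],
    [0,0,0,0,0,0,1],
    [0,0,0,0,0,0,1],
    [0,0,0,0,0,0,1],
    [0,0,0,0,0,0,1],
    [0,0,0,0,0,0,1],
  ],
)

```text
t: 14.75
position: [0.6363, 0.1634, 0.1923]
tcp_rot: [3.141, 0.005, 2.878]
force: [-2.0, -2.4, 6.2]
width: 0.151
grip_force: 60.5
```

Call:
jog_arm(
  moves=[
    [0,0,0,0,0,0.03,1],
    [0,0,0,0,0,0.1,1],
    [0,0,0,0,0,0.18,1],
    [0,0,0,0,0,0.26,1],
    [0,0,0,0,0,0.34,1],
    [0,0,0,0,0,0.42,1],
    [0,0,0,0,0,0.5,1],
    [0,0,0,0,0,0.58,1],
    [0,0,0,0,0,0.65,1],
    [0,0,0,0,0,0.7,1],
  ],
)

```text
t: 15.75
position: [0.6362, 0.1633, 0.1924]
tcp_rot: [3.137, 0.002, 1.775]
force: [-1.7, -3.7, 6.4]
width: 0.149
grip_force: 60.5
```

Call:
jog_arm(
  moves=[
    [0,0,0,0,0,0.03,1],
    [0,0,0,0,0,0.05,1],
    [0,0,0,0,0,0.07,1],
    [0,0,0,0,0,0.08,1],
    [0,0,0,0,0,0.09,1],
    [0,0,0,0,0,0.095,1],
    [0,0,0,0,0,0.1,1],
    [0,0,0,0,0,0.1,1],
    [0,0,0,0,0,0.1,1],
    [0,0,0,0,0,0.1,1],
  ],
)

```text
t: 16.75
position: [0.6362, 0.1633, 0.1923]
tcp_rot: [3.137, 0.001, 1.623]
force: [-1.1, -3.3, 5.8]
width: 0.148
grip_force: 60.9
```

Run:
```python
from h import *
st=robot.state();print(st['position'],st['tcp_rot'],st['wrist_torque'],st['force'])
```

```text
[0.63622496 0.1633296  0.19232831] [3.13715999e+00 1.48901456e-03 1.62281220e+00] [-0.69637571  0.40778997  0.58317644] [-1.11656954 -3.31012861  5.76866488]
```

Yaw is 1.62 and the wrist torque is up, so the keeper is at its stop. I'll release and lift off.

Call:
jog_arm(
  moves=[
    [0,0,0,0,0,-0.006,0.6],
    [0,0,0,0,0,-0.006,0.3],
    [0,0,0,0,0,-0.006,0],
    [0,0,0,0,0,-0.006,-0.1],
    [0,0,0,0,0,-0.006,-0.1],
    [0,0,-0.06,0,0,-0.006,-0.1],
    [0,0,-0.15,0,0,-0.006,-0.1],
    [0,0,-0.27,0,0,-0.006,-0.1],
    [0,0,-0.4,0,0,-0.006,-0.1],
    [0,0,-0.5,0,0,-0.006,-0.1],
  ],
)

```text
t: 17.75
position: [0.6354, 0.1639, 0.3438]
tcp_rot: [3.136, 0.0, 1.632]
force: [0.9, 1.0, 1.2]
width: 0.551
grip_force: 0.0
```

Call:
jog_arm(
  moves=[
    [0,-0.1,-0.1,0,0,0,-0.1],
    [0,-0.25,-0.1,0,0,0,-0.1],
    [0,-0.4,-0.1,0,0,0,-0.1],
    [0,-0.5,-0.1,0,0,0,-0.1],
    [0,-0.5,-0.1,0,0,0,-0.1],
    [0,-0.5,-0.1,0,0,0,-0.1],
    [0,-0.5,-0.1,0,0,0,-0.1],
    [0,-0.5,-0.1,0,0,0,-0.1],
    [0,-0.5,-0.1,0,0,0,-0.1],
    [0,-0.5,-0.1,0,0,0,-0.1],
  ],
)

```text
t: 18.75
position: [0.4862, 0.1547, 0.37]
tcp_rot: [3.14, 0.001, 1.632]
force: [-0.9, 0.2, -0.1]
width: 0.55
grip_force: 0.0
```

Run:
```python
from h import *
st=robot.state();print(st['position'],st['tcp_rot'],st['force'],st['t'])
c=cap('scene');W=cloud(c);h=cv2.cvtColor(c['pixels'],cv2.COLOR_BGR2HSV)
cv2.imwrite('pics/s7c.png',cv2.resize(c['pixels'][170:290,230:370],None,fx=5,fy=5))
m=(cv2.inRange(h,(105,150,40),(125,255,255))>0)&(abs(W[...,0]-.645)<.1)&(abs(W[...,1]-.016)<.06)
P=W[m];t=P[P[:,2]>P[:,2].max()-.004];print(P.max(0),t.mean(0))
p=np.polyfit(P[:,0],P[:,1],1);print('yaw',p[0])
m=(W[...,2]>.2)&(W[...,2]<.225)&(abs(W[...,0]-.637)<.06)&(abs(W[...,1]-.163)<.06)&(h[...,2]<90)
print(cv2.minAreaRect((W[m][:,:2]*1000).astype(np.float32)))
```

```text
[0.48617528 0.15471819 0.37000956] [3.13968963e+00 8.78318827e-04 1.63150661e+00] [-0.93059327  0.17836544 -0.11155314] 18.75
[0.7300351  0.03165488 0.15343201] [0.65335915 0.01377345 0.15105045]
yaw 0.07457936902708784
((641.25341796875, 162.87716674804688), (54.37314987182617, 13.673639297485352), 89.89742279052734)
```

View pics/s7c.png

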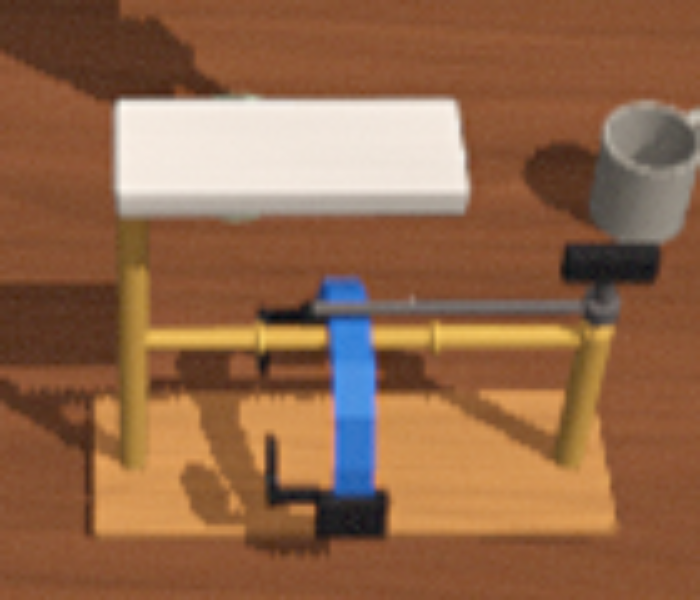

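The picture shows the keeper arm lying above the rail from (600,308) to (315,308), over the hanging arch at (350,340). Everything is clear, so I'm handing in.

```bash
python3 -c "
from cell import robot
print(robot.finish_job())"
```

```text
the job is handed in; nothing more can be done
None
```

The smaller blue magnifier hangs square on the rail between the two rings, the keeper is closed at its stop, and I handed the job in about 19 s into the 54 s allowed; no verdict was returned.

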